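# Load mixed berry pots into their sealing carriers

### The arm

A 6-joint arm with a two-finger parallel gripper is mounted at the origin on the work surface. World frame = base frame: x ahead of the robot, y to its left, z up, the work surface at z = 0. Lengths are in mm, angles in rad, forces in N, time in s.
With the tool pointing down it reaches from about 400 to 925 mm from the base axis. Payload 3.4 kg.
Tool frame: the origin (TCP) lies midway between the tips of the shut fingers; the grasp point (between the pads) lies 19 mm behind it; z points along the fingers, x is the direction in which the jaws open and shut, and the axes are right-handed (so a half turn about z gives the same grasp; the last joint's range is limited). The gripper opens to 85 mm and grips with 20 to 120 N. Pads are 22 mm wide; open, the fingers measure 114 mm over their backs; the gripper's body (76 mm by 85 mm) begins 54 mm behind the grasp point. The pads swing forward as they close: fully open they stand 13 mm farther back than shut.
Start: joints at [1.139, 0.307, 1.506, -0, 1.328, -0.073], TCP at [201.935, 538.38, 231.305] pointing down, gripper open.
Joint ranges: [-3.12, 3.12], [-1.05, 2.28], [0.14, 2.33], [-1.42, 4.57], [0.1, 2.73], [-2.68, 2.68]. Speed limits (rad/s): [2.57, 2.57, 3.14, 3.14, 3.14, 3.14].

### API

Orientations are given as a rotation vector (axis times angle).
In Python, from plant import readout, eyes, arm gives the robot as it stands. The module is installed in compiled form; this text tells all that it offers.
- The arm moves only by the tool carry_out, never from a script. Its argument "deltas" is a list of rows, each a list of 7 numbers: the turn, a rotation vector about the tool's x, y, z scaled (see below), then the shift along the tool's x, y, z scaled (see below), then the closure, from 0 (fully open) to 1 (shut). A call has exactly 10 rows; each row is the pose to reach, as a shift and turn from the pose commanded when the call began, along the tool's axes at that moment; what a row does not reach only later rows make up. The controller multiplies each number of a shift by 0.5 m and each number of a turn by pi/2 rad. A row lasts 1/10 s, in which the tool goes at most 50 mm and 8.59 degrees, less where a joint would pass 70% of its speed; a pose out of reach is approached as far as the arm can. A call with a number of a shift or a turn outside -1 to 1 is refused whole. A call with a gripper value outside its range is refused whole. The fingers move at their own pace and stop on an object; the grip force is fixed at half the most. Time passes only in rows, so rows that repeat a pose let the fingers close, or fill a call up. It gives the time, the measured TCP pose, the force and the opening at its end, in the units of the state.
- readout.sense(): the state, without advancing time (a new reading comes with each control period).
- eyes.capture(name): name is "scene" or "top" or "wrist"; returns the picture (420x560x3 uint8, red, green, blue); there is no depth.
- eyes.get_calibration(name): a dict with "vfov" (degrees; the focal length in pixels is half the picture's height over the tangent of half this angle, whatever the lens; pixels are square), "cx", "cy" (the principal point, pixels), "k1" (the pictures are not rectified: a ray, as slopes to the right and down, at radius r is drawn at 1 + k1 r^2 times it, then the intrinsics apply), "eye" and "attitude" of the camera in the world. Camera axes: x right, y up, looking along -z (the intrinsics and any distortion apply to the point x, -y, -z); pixel columns grow to the right and rows downward; lengths in mm; the calibration is good to about 2 mm. A picture is of the moment at which its call begins: read the wrist's pose just before it. get_calibration takes no time and is no camera call; for the wrist camera it gives the pose at the moment of the call.
- arm.sign_off(): hands the job in, once; it reports no verdict.
Trained networks look in the newest picture that a camera, given by its name, has taken for a name from the list of things; names that differ only in an ending like _2 or _b are one class to them, and where a whole thing is asked for, a point or a joint stands for the part that bears it (a point fixed in the world has none). Each returns a list of dicts, best first, with "confidence" (0 to 1); they miss things now and then, are a little off and sometimes report something else, mostly with a low value. They report only what shows in the picture. A call takes as long as a camera call.
- eyes.find_in(camera, query): "point" ([column, row] in pixels, amid what is visible of it).
- eyes.silhouettes(camera, query): "pixels" (420x560 bool, what is visible of it) and "point" ([column, row] in pixels, amid what is visible of it).
The state is a dict: "time_s": time; "qpos": joint angles; "joint_velocities": joint speeds; "joint_torque": joint torques, N m; "tool_pos": TCP position; "tcp_rot": TCP orientation; "force": force on the tool from outside, world axes, zero at the start; "ft_torque": the same for the moment, N m; "grip_width": finger opening in mm.
Only numpy, scipy, OpenCV 4.12 (cv2) and the standard library are available. Lean on these libraries where they do the work, as an engineer would, in place of code of your own. Each camera call takes 0.05 s, during which the arm holds its last target.

### The job

Load the four berry pots into the carriers for the sealing machine: stand each pot upright, fully down in the pocket of its own shape and size (small round, large round, square, oblong). Keep the pots upright and set them down rather than drop them, and leave the tape roll and the stack of cups where they are.

Things in the scene. Friction and masses are not known exactly. Their poses are not given: they have to be found in the camera images.
- pot_small: The small round pot, upright blue cylinder 50 mm in diameter, 62 mm tall with straight walls and a closed clear lid with dark berries under it; rigid, loose, 50 to 180 g. Stands on the table, any yaw. Origin at the centre of its underside, z up.
- pot_large: The large round pot, upright blue cylinder 66 mm in diameter, 62 mm tall with straight walls and a closed clear lid with dark berries under it; rigid, loose, 50 to 180 g. Stands on the table, any yaw. Origin at the centre of its underside, z up.
- pot_square: The square pot, 56 x 56 mm seen from above, sides along its x and y, 62 mm tall with straight walls and a closed clear lid with dark berries under it; rigid, loose, 50 to 180 g. Stands on the table, any yaw. Origin at the centre of its underside, z up.
- pot_oblong: The oblong pot, 80 mm along its x by 46 mm along its y seen from above, 62 mm tall with straight walls and a closed clear lid with dark berries under it; rigid, loose, 50 to 180 g. Stands on the table, any yaw. Origin at the centre of its underside, z up.
- carrier_small: White plastic carrier plate 110 x 110 mm, 18 mm high, fixed to the table by magnetic feet; all four look alike outside. Its pocket, in the middle, is round, 64 mm in diameter, 12 mm deep (floor 6 mm above the plate's underside, lined dark): 7 mm of play on each side of the small round pot. Turned up to 0.4 rad. Origin at the centre of its underside, z up.
- carrier_large: White plastic carrier plate 110 x 110 mm, 18 mm high, fixed to the table by magnetic feet; all four look alike outside. Its pocket, in the middle, is round, 80 mm in diameter, 12 mm deep (floor 6 mm above the plate's underside, lined dark): 7 mm of play on each side of the large round pot. Turned up to 0.4 rad. Origin at the centre of its underside, z up.
- carrier_square: White plastic carrier plate 110 x 110 mm, 18 mm high, fixed to the table by magnetic feet; all four look alike outside. Its pocket, in the middle, is square, 70 x 70 mm, sides along its x and y, 12 mm deep (floor 6 mm above the plate's underside, lined dark): 7 mm of play on each side of the square pot. Turned up to 0.4 rad. Origin at the centre of its underside, z up.
- carrier_oblong: White plastic carrier plate 110 x 110 mm, 18 mm high, fixed to the table by magnetic feet; all four look alike outside. Its pocket, in the middle, is oblong, 94 mm along its x by 60 mm along its y, 12 mm deep (floor 6 mm above the plate's underside, lined dark): 7 mm of play on each side of the oblong pot. Turned up to 0.4 rad. Origin at the centre of its underside, z up.
- tape_roll: Bystander: loose roll of clear parcel tape lying flat at the left edge of the work, 80 mm in diameter, 24 mm high. Origin at the centre of its underside.
- cup_stack: Bystander: loose upright stack of nested empty blue paper cups with white rims and a plain white top, no berries, standing at the right edge of the work, 75 mm in diameter, 85 mm high. Origin at the centre of its underside.

How it is judged (in metres and radians):
At the end, for the whole second after the job is handed in: Each of the four pots stands in the carrier whose pocket matches its shape and size: centre within 12.5 mm of the carrier's centre, underside on the pocket floor (3 to 8.5 mm above the carrier's underside), tilted less than 0.08 rad, at rest (under 0.02 m/s) and let go (horizontal distance between pot_small and carrier_small below 0.0125 m and z of pot_small in the frame of carrier_small between 0.003 and 0.0085 m and angle between each of pot_small, pot_large, pot_square, pot_oblong's own z axis and vertical below 0.08 rad and linear speed of each of pot_small, pot_large, pot_square, pot_oblong below 0.02 m/s and contact force between each of pot_small, pot_large, pot_square, pot_oblong and the fingers below 0.1 N and horizontal distance between pot_large and carrier_large below 0.0125 m and z of pot_large in the frame of carrier_large between 0.003 and 0.0085 m and horizontal distance between pot_square and carrier_square below 0.0125 m and z of pot_square in the frame of carrier_square between 0.003 and 0.0085 m and horizontal distance between pot_oblong and carrier_oblong below 0.0125 m and z of pot_oblong in the frame of carrier_oblong between 0.003 and 0.0085 m); the robot touches nothing.
It fails at once if a pot is tipped by more than about 35 degrees (angle between any of pot_small, pot_large, pot_square, pot_oblong's own z axis and vertical above 0.6 rad).
It fails at once if a pot is dropped (moves at over 0.5 m/s untouched by the fingers, some 15 mm of free fall) ((linear speed of pot_small above 0.5 m/s and contact force between pot_small and the fingers below 0.1 N) or (linear speed of pot_large above 0.5 m/s and contact force between pot_large and the fingers below 0.1 N) or (linear speed of pot_square above 0.5 m/s and contact force between pot_square and the fingers below 0.1 N) or (linear speed of pot_oblong above 0.5 m/s and contact force between pot_oblong and the fingers below 0.1 N)).
It fails at once if the tape roll is moved by more than 20 mm (distance of tape_roll from where it was at the start of the episode above 0.02 m).
It fails at once if the cup stack is moved by more than 20 mm (distance of cup_stack from where it was at the start of the episode above 0.02 m).
It also fails if it takes over 106 s, if anything falls off the work surface, if the arm or the gripper's body presses on something with over 40 N, if the wrist force passes 120 N, or if a joint passes its speed limit or range.

## Working session

There is one attempt and no reset: what is moved stays moved. The work goes in short steps, Python scripts to look and compute and a tool call to move; the robot and the scene stay as the last step left them, time stands still between calls to the robot, and variables do not carry over. Pictures are saved under pics/ and viewed, and the job is handed in when it is done.

Besides the shell and the picture viewer there is one more tool, called after ">>>" as name(argument=value, ...), one argument or row to a line, values as JSON. carry_out: Moves the arm, as the interface text tells. Its arguments: {"type":"object","properties":{"deltas":{"type":"array"}},"required":["deltas"]}

```bash
mkdir -p pics; cat > h.py <<'E'
import numpy as np,cv2
from plant import readout,eyes,arm
from scipy.spatial.transform import Rotation as R
def save(im,n): cv2.imwrite('pics/'+n,im[:,:,::-1])
E
python3 - <<'E'
from h import *
for c in ['scene','top','wrist']:
    save(eyes.capture(c),c+'0.png'); print(c,eyes.get_calibration(c))
s=readout.sense(); print(s)
E
```

```text
scene {'vfov': 43.21933584689904, 'cx': 273.08438867428, 'cy': 217.79399408981143, 'k1': -0.0009085789469775192, 'eye': array([1078.31602846,  396.58939838, 1115.77735674]), 'attitude': array([0.31110036, 0.64461493, 2.14746537])}
top {'vfov': 55.77337359970007, 'cx': 283.031211719841, 'cy': 204.57706909738462, 'k1': -0.10119314839318158, 'eye': array([ 379.08833717,    1.45869703, 1265.54176323]), 'attitude': array([ 0.07017328, -0.10991194, -1.57039938])}
wrist {'vfov': 65.59769128452456, 'cx': 283.6090669375219, 'cy': 212.25857838221296, 'k1': -0.044962358741183955, 'eye': array([125.92510392, 566.05783941, 373.36103675]), 'attitude': array([-0.28462794, -0.19605889,  1.2005612 ])}
{'time_s': 0.15, 'qpos': array([ 1.13852918e+00,  3.07470679e-01,  1.50734588e+00,  9.29832669e-06,
        1.32836770e+00, -7.35066042e-02]), 'joint_velocities': array([-0.00113657, -0.00141806, -0.00383978, -0.00014254,  0.00024508,
        0.00067629]), 'joint_torque': array([ 2.03954869e-05, -4.57975709e+01, -2.52220327e+01,  1.12922012e-04,
        8.46100476e-03, -1.05438662e-05]), 'tool_pos': array([201.70329402, 537.92608293, 230.56315508]), 'tcp_rot': array([ 2.58149004e+00,  1.78898889e+00, -2.16055908e-03]), 'force': array([-0.92844504,  0.73353916, -0.81350411]), 'ft_torque': array([-0.01603684, -0.01450383, -0.02122032]), 'grip_width': 85.29444675185174}
```

View pics/scene0.png

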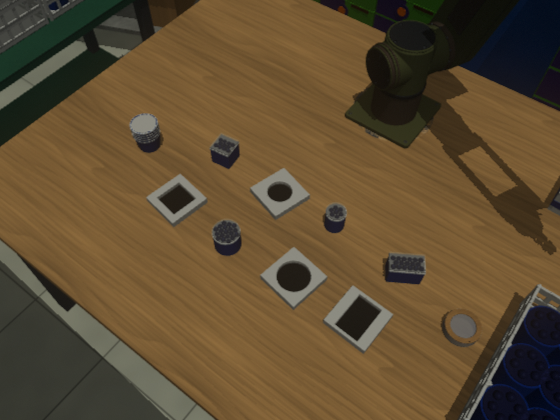

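View pics/top0.png

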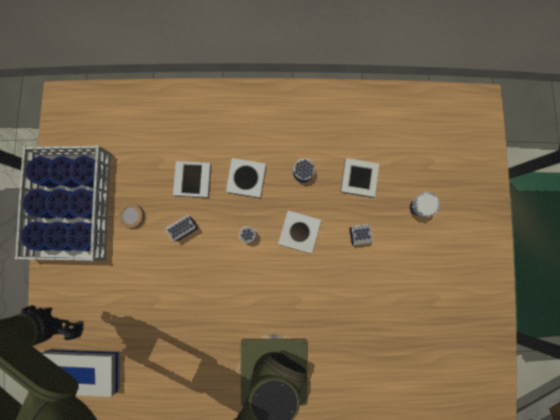

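View pics/wrist0.png

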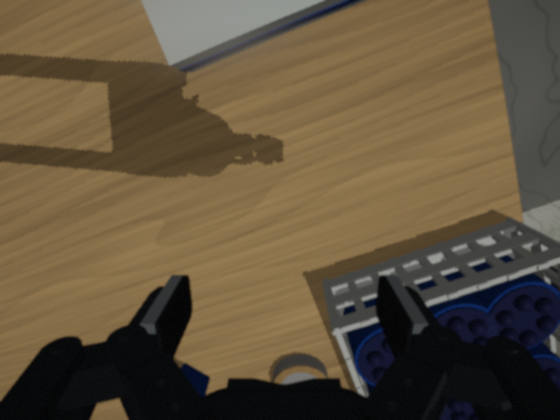

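```bash
cat >> h.py <<'E'
def proj(P,c):
    Rm=R.from_rotvec(c['attitude']).as_matrix()
    p=(np.atleast_2d(P)-c['eye'])@Rm
    sx=p[:,0]/-p[:,2]; sy=-p[:,1]/-p[:,2]
    f=210/np.tan(np.radians(c['vfov']/2)); k=1+c['k1']*(sx**2+sy**2)
    return np.c_[c['cx']+f*k*sx,c['cy']+f*k*sy]
def foot(n):
    t=np.linspace(0,2*np.pi,48,endpoint=False)
    ci=lambda r:np.c_[r*np.cos(t),r*np.sin(t)]
    bx=lambda a,b:np.array([[a,b],[-a,b],[-a,-b],[a,-b]])/2.
    return {'pot_small':(ci(25),62),'pot_large':(ci(33),62),'pot_square':(bx(56,56),62),'pot_oblong':(bx(80,46),62),
     'tape_roll':(ci(40),24),'cup_stack':(ci(37.5),85)}.get(n,(bx(110,110),18))
def hull(n,q,c,S=4):
    F,h=foot(n); x,y,z,a=q
    r=F@np.array([[np.cos(a),np.sin(a)],[-np.sin(a),np.cos(a)]])+[x,y]
    P=np.r_[np.c_[r,np.full(len(r),z)],np.c_[r,np.full(len(r),z+h)]]
    return cv2.convexHull(proj(P,c).astype(np.float32))
def ray(uv,c,z):
    from scipy.optimize import fsolve
    return fsolve(lambda v:(proj([[v[0],v[1],z]],c)-uv).ravel(),[500,0])
E
cat > loc.py <<'E'
from h import *
from scipy.optimize import minimize
import pickle
names=['pot_small','pot_large','pot_square','pot_oblong','carrier_small','carrier_large','carrier_square','carrier_oblong','tape_roll','cup_stack']
im={};cal={};M={}
for c in ['top','scene']:
    im[c]=eyes.capture(c);cal[c]=eyes.get_calibration(c)
    for n in names:
        r=eyes.silhouettes(c,n); M[c,n]=[(x['confidence'],x['pixels'],x['point']) for x in r]
        print(c,n,[(round(x['confidence'],2),np.round(x['point']).tolist(),int(x['pixels'].sum())) for x in r])
pickle.dump((im,cal,M),open('d.pkl','wb'))
E
python3 loc.py; python3 -c "from h import *;print(readout.sense()['time_s'])"
```

```text
top pot_small [(0.62, [248.0, 236.0], 241)]
top pot_large [(0.89, [304.0, 169.0], 438)]
top pot_square [(0.97, [362.0, 236.0], 379)]
top pot_oblong [(0.95, [181.0, 230.0], 494)]
top carrier_small [(0.78, [300.0, 229.0], 1139)]
top carrier_large [(0.55, [249.0, 178.0], 1150)]
top carrier_square [(0.96, [359.0, 178.0], 1168), (0.63, [182.0, 227.0], 524)]
top carrier_oblong [(0.65, [192.0, 180.0], 1309), (0.34, [249.0, 240.0], 235)]
top tape_roll [(0.9, [131.0, 219.0], 545)]
top cup_stack [(0.61, [424.0, 204.0], 605)]
scene pot_small [(0.56, [336.0, 218.0], 569)]
scene pot_large [(0.84, [223.0, 236.0], 910), (0.59, [280.0, 191.0], 1757)]
scene pot_square [(0.92, [231.0, 148.0], 742)]
scene pot_oblong [(0.77, [407.0, 267.0], 1145)]
scene carrier_small [(0.59, [280.0, 194.0], 1737)]
scene carrier_large [(0.84, [295.0, 278.0], 2250)]
scene carrier_square [(0.78, [178.0, 197.0], 1851)]
scene carrier_oblong [(0.61, [361.0, 319.0], 2447), (0.21, [178.0, 196.0], 1705)]
scene tape_roll [(0.73, [461.0, 325.0], 1172)]
scene cup_stack [(0.92, [147.0, 132.0], 857)]
1.25
```

```bash
cat > fit.py <<'E'
from h import *
import pickle
from scipy.optimize import minimize
im,cal,M=pickle.load(open('d.pkl','rb'))
def ras(h,S=8):
    m=np.zeros((420*2,560*2),np.uint8); cv2.fillConvexPoly(m,np.round((h+.5)*2*8).astype(np.int32).reshape(-1,1,2),1,shift=3); return m>0
T={k:cv2.resize(v[0][1].astype(np.uint8),None,fx=2,fy=2,interpolation=0)>0 for k,v in M.items()}
names=sorted({k[1] for k in M}); res={}
for n in names:
    def cost(q,cs=('top','scene')):
        s=0
        for c in cs:
            a=ras(hull(n,q,cal[c])); s+=1-(a&T[c,n]).sum()/(a|T[c,n]).sum()
        return s
    def run(cs,fz):
        x0=ray(M['top',n][0][2],cal['top'],foot(n)[1]*.8); best=None
        for a in ([0] if foot(n)[0].shape[0]>4 else np.arange(0,np.pi if n=='pot_oblong' else np.pi/2,.26)):
            f=lambda p:cost([p[0],p[1],p[2]*.1 if fz else 0,p[3]/50],cs)+ (0 if foot(n)[0].shape[0]==4 else 1e-6*p[3]**2)
            i=np.array([x0[0],x0[1],0,a*50])
            r=minimize(f,i,method='Nelder-Mead',options=dict(initial_simplex=np.r_[[i],i+np.diag([8,8,80,8])],maxiter=300))
            if best is None or r.fun<best.fun: best=r
        p=best.x; return np.array([p[0],p[1],p[2]*.1 if fz else 0,p[3]/50]),best.fun
    q,f=run(('top','scene'),True); qa,fa=run(('top','scene'),False); qt,ft=run(('top',),False); qs,fs=run(('scene',),False)
    res[n]=qa
    print(n,'z free',q.round(2),round(f,2),'z0',qa.round(2),round(fa,2),'top',qt.round(2),'scene',qs.round(2))
pickle.dump(res,open('res.pkl','wb'))
for c in im:
    o=cv2.resize(im[c],None,fx=3,fy=3,interpolation=cv2.INTER_CUBIC)
    for n in names: cv2.polylines(o,[np.round((hull(n,res[n],cal[c])+.5)*3).astype(int).reshape(-1,1,2)],True,(255,0,0),1)
    o=o[360:800,330:1330] if c=='top' else o[300:1080,330:1490]
    save(cv2.resize(o,None,fx=800/o.shape[1],fy=800/o.shape[1]),c+'_fit.png')
E
time python3 fit.py
```

```text
carrier_large z free [ 6.0855e+02  8.8300e+01  2.1000e+00 -1.7000e-01] 0.11 z0 [608.13  87.77   0.     1.41] 0.11 top [611.3   87.99   0.     1.42] scene [607.07  87.53   0.     1.41]
carrier_oblong z free [ 6.0646e+02  2.6233e+02  1.0720e+01 -4.0000e-02] 0.1 z0 [605.36 261.53   0.     1.52] 0.16 top [607.64 264.86   0.     1.55] scene [601.83 260.27   0.     1.53]
carrier_small z free [436.68 -81.69   5.92   1.3 ] 0.14 z0 [ 4.3497e+02 -8.3650e+01  0.0000e+00 -2.7000e-01] 0.17 top [439.32 -82.02   0.     1.28] scene [433.01 -84.54   0.     1.3 ]
carrier_square z free [ 612.87 -276.12    8.85    1.42] 0.09 z0 [ 611.45 -279.37    0.      1.43] 0.16 top [ 614.69 -277.9     0.      1.42] scene [ 609.09 -282.3     0.      1.44]
cup_stack z free [ 5.1725e+02 -4.6918e+02  7.5700e+00  9.0000e-02] 0.37 z0 [ 5.1676e+02 -4.7266e+02  0.0000e+00  1.7000e-01] 0.39 top [ 5.1776e+02 -4.7244e+02  0.0000e+00  1.7000e-01] scene [ 5.0711e+02 -4.8551e+02  0.0000e+00  4.1000e-01]
pot_large z free [ 6.2957e+02 -9.3510e+01  7.4300e+00 -1.3000e-01] 0.08 z0 [ 6.2918e+02 -9.5110e+01  0.0000e+00 -4.0000e-02] 0.
[... 293 characters left out ...]
7e+02 8.0110e+01 7.3100e+00 1.3000e-01] 0.11 z0 [4.2728e+02 7.9790e+01 0.0000e+00 1.7000e-01] 0.19 top [ 4.2861e+02  7.9670e+01  0.0000e+00 -1.0000e-01] scene [4.2303e+02 7.8440e+01 0.0000e+00 1.6000e-01]
pot_square z free [ 4.2856e+02 -2.7014e+02  6.2900e+00  1.7000e-01] 0.21 z0 [ 427.65 -272.57    0.      1.67] 0.24 top [ 4.2910e+02 -2.7145e+02  0.0000e+00  1.7000e-01] scene [ 4.2388e+02 -2.7527e+02  0.0000e+00  1.8000e-01]
tape_roll z free [4.8804e+02 4.5434e+02 7.2800e+00 2.0000e-02] 0.13 z0 [4.8601e+02 4.5504e+02 0.0000e+00 1.8000e-01] 0.17 top [4.8860e+02 4.5794e+02 0.0000e+00 6.0000e-02] scene [ 4.8432e+02  4.5399e+02  0.0000e+00 -1.6000e-01]
real	3m5.987s
user	2m27.462s
sys	0m35.787s
```

View pics/top_fit.png

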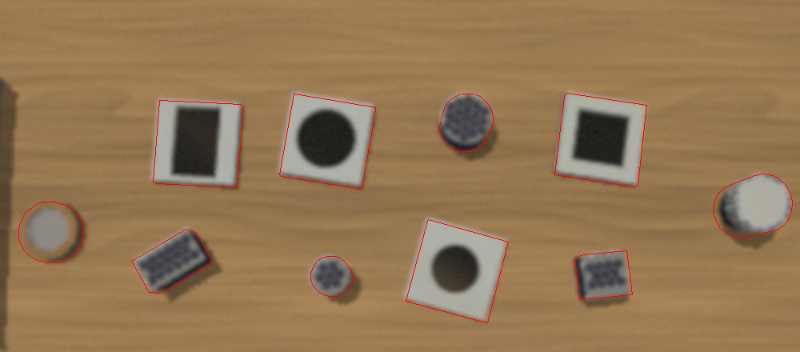

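View pics/scene_fit.png

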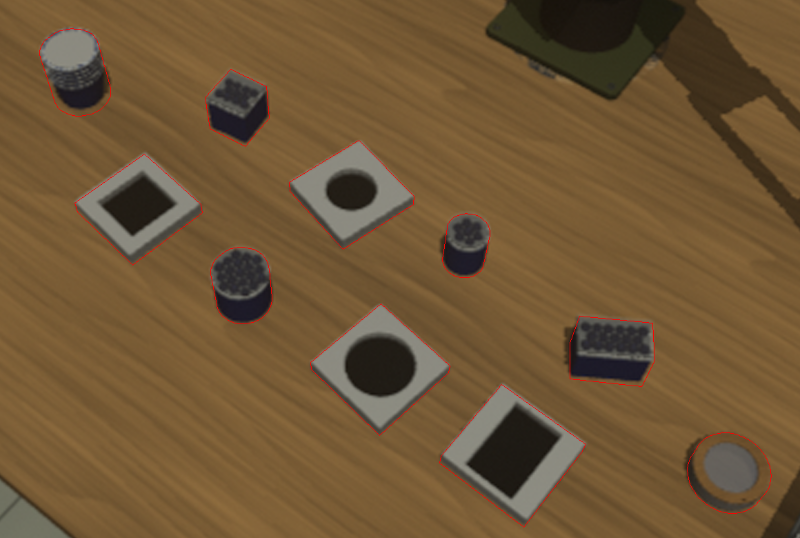

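```bash
cat > wv.py <<'E'
# wrist cam pose in tool frame, and view centre for given tool pose
from h import *
s=readout.sense(); c=eyes.get_calibration('wrist')
Rt=R.from_rotvec(s['tcp_rot']); Rc=R.from_rotvec(c['attitude'])
print('cam off in tool',Rt.inv().apply(c['eye']-s['tool_pos']),'view dir in tool',Rt.inv().apply(Rc.apply([0,0,-1])),'cam x in tool',Rt.inv().apply(Rc.apply([1,0,0])))
E
python3 wv.py
```

```text
cam off in tool [  -0.47615948  -80.87993279 -142.75048673] view dir in tool [5.52215611e-04 3.19414350e-01 9.47614989e-01] cam x in tool [ 9.99999698e-01  3.42660030e-04 -6.98243466e-04]
```

```bash
cat > go.py <<'E'
# go.py x y z yaw : total numbers from the commanded pose (cmd.json); 'go.py set a rz dx dy dz' records sent totals
import sys,json,os
import numpy as np
f='cmd.json'
p=json.load(open(f)) if os.path.exists(f) else [201.935,538.38,231.305,2*np.arctan2(1.78898889,2.58149004)]
def apply(p,n):
    rz,dx,dy,dz=n; c,s=np.cos(p[3]),np.sin(p[3]); a,b=dx*500,dy*500
    return [p[0]+a*c+b*s,p[1]+a*s-b*c,p[2]-dz*500,p[3]-rz*np.pi/2]
if sys.argv[1]=='set':
    for i in range(2,len(sys.argv),4): p=apply(p,list(map(float,sys.argv[i:i+4])))
    json.dump(p,open(f,'w')); print('cmd',np.round(p,3))
else:
    t=list(map(float,sys.argv[1:5])); c,s=np.cos(p[3]),np.sin(p[3]); d=np.array(t[:2])-p[:2]
    n=[(p[3]-t[3])/(np.pi/2),(d[0]*c+d[1]*s)/500,(d[0]*s-d[1]*c)/500,(p[2]-t[2])/500]
    print('totals rz dx dy dz',np.round(n,4),'dist',np.linalg.norm(d).round(),'q6~',round(np.arctan2(t[1],t[0])-t[3],2))
E
python3 go.py 447 284 231 0.54
```

```text
totals rz dx dy dz [ 4.278e-01 -3.043e-01  6.376e-01  6.000e-04] dist 353.0 q6~ 0.03
```

>>> carry_out(
  deltas=[
    [0,0,0.03,-0.02,0.04,0,0],
    [0,0,0.1,-0.06,0.12,0,0],
    [0,0,0.16,-0.1,0.21,0,0],
    [0,0,0.22,-0.145,0.3,0,0],
    [0,0,0.28,-0.19,0.39,0,0],
    [0,0,0.34,-0.23,0.48,0,0],
    [0,0,0.39,-0.265,0.56,0,0],
    [0,0,0.42,-0.29,0.61,0,0],
    [0,0,0.428,-0.304,0.638,0,0],
    [0,0,0.428,-0.304,0.638,0,0],
  ],
)

```text
time_s: 2.25
tool_pos: [448.4, 283.0, 231.3]
tcp_rot: [3.029, 0.834, 0.0]
force: [0.1, -0.2, 0.5]
grip_width: 85.4
```

```bash
python3 go.py set 0.428 -0.304 0.638 0
cat > wl.py <<'E'
# wrist localisation: fit hulls at z=0 of given names with the tall parts; overlay
from h import *
import sys,pickle
from scipy.optimize import minimize
tag=sys.argv[1]; names=sys.argv[2:]
res=pickle.load(open('res.pkl','rb'))
s=readout.sense(); c=eyes.get_calibration('wrist'); im=eyes.capture('wrist'); pickle.dump((im,c),open(f'w_{tag}.pkl','wb'))
print('tool',s['tool_pos'].round(1),s['tcp_rot'].round(3),'t',s['time_s'],'F',s['force'].round(1),'w',round(s['grip_width'],1))
o=cv2.resize(im,None,fx=1.4,fy=1.4)
for n in names:
    r=eyes.silhouettes('wrist',n)
    for x in r: print(n,round(x['confidence'],2),np.round(x['point']).tolist(),int(x['pixels'].sum()))
    if not r: print(n,'none'); continue
    e=proj([[*res[n][:2],foot(n)[1]/2]],c)[0]
    r=[x for x in r if np.hypot(*(np.array(x['point'])-e))<60] or r[:1]
    T=r[0]['pixels']
    if T[0].any() or T[-1].any() or T[:,0].any() or T[:,-1].any(): print(n,'touches edge')
    def ras(h):
        m=np.zeros((420,560),np.uint8); cv2.fillConvexPoly(m,np.round(h*8).astype(np.int32).reshape(-1,1,2),1,shift=3); return m>0
    def cost(p,z):
        a=ras(hull(n,[p[0],p[1],z,p[2]/50],c)); return 1-(a&T).sum()/(a|T).sum()
    i=np.array([res[n][0],res[n][1],res[n][3]*50])
    rd=len(foot(n)[0])>4
    def cz(p,z): return cost(p,z)+(1e-7*p[2]**2 if rd else 0)
    for z in (0,):
        b=minimize(cz,i,args=(z,),method='Nelder-Mead',options=dict(initial_simplex=np.r_[[i],i+np.diag([8,8,8])]))
        print(n,'z',z,np.round([b.x[0],b.x[1],b.x[2]/50],3),'cost',round(b.fun,3))
    b3=minimize(lambda p:cz(p[:3],p[3]/2),np.r_[b.x,0],method='Nelder-Mead',options=dict(initial_simplex=np.r_[[np.r_[b.x,0]],np.r_[b.x,0]+np.diag([6,6,4,16])]))
    print('   zfree',np.round([b3.x[0],b3.x[1],b3.x[2]/50,b3.x[3]/2],2),'cost',round(b3.fun,3))
    for q,col in (([b.x[0],b.x[1],0,b.x[2]/50],(255,0,0)),):
        cv2.polylines(o,[np.round(hull(n,q,c)*1.4).astype(int).reshape(-1,1,2)],True,col,1)
save(o,f'w_{tag}.png')
E
python3 wl.py a pot_oblong carrier_oblong pot_small carrier_large
```

```text
cmd [447.255 284.052 231.305   0.54 ]
tool [448.4 283.  231.3] [3.029 0.834 0.   ] t 2.25 F [ 0.1 -0.2  0.5] w 85.4
pot_oblong 0.74 [192.0, 381.0] 237
pot_oblong 0.66 [283.0, 183.0] 4071
pot_oblong z 0 [446.309 284.399  -1.014] cost 0.026
   zfree [446.43 284.34  -1.01  -0.51] cost 0.024
carrier_oblong 0.68 [380.0, 253.0] 7004
carrier_oblong z 0 [606.265 261.68    1.519] cost 0.124
   zfree [607.35 261.63   1.52  -2.39] cost 0.117
pot_small 0.81 [195.0, 308.0] 893
pot_small z 0 [4.28267e+02 8.11190e+01 1.82000e-01] cost 0.639
   zfree [ 453.43  -76.41   -5.94 -231.14] cost 0.514
carrier_large 0.84 [312.0, 348.0] 5482
carrier_large z 0 [610.055  89.195   1.399] cost 0.101
   zfree [610.44  88.57   1.4   -0.94] cost 0.101
```

View pics/w_a.png

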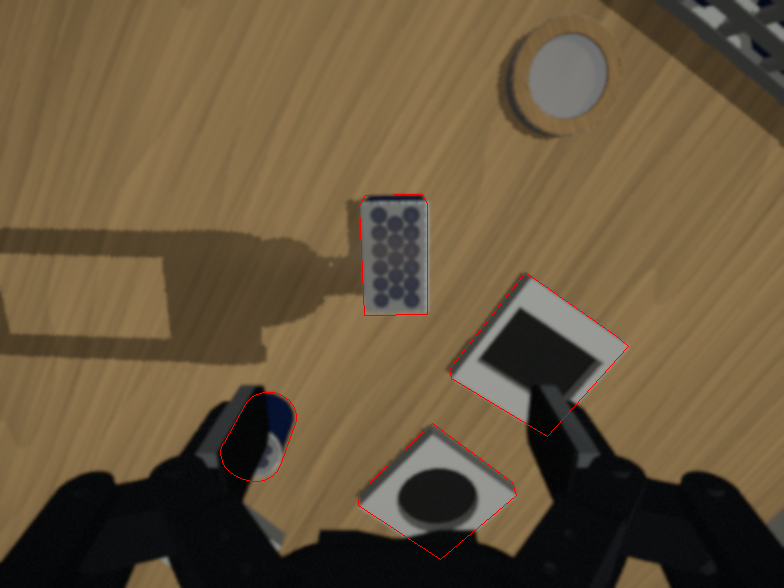

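```bash
python3 go.py 446.3 284.4 25 0.557
```

```text
totals rz dx dy dz [-0.011  -0.0013 -0.0016  0.4126] dist 1.0 q6~ 0.01
```

>>> carry_out(
  deltas=[
    [0,0,-0.011,-0.001,-0.002,0.04,0],
    [0,0,-0.011,-0.001,-0.002,0.12,0],
    [0,0,-0.011,-0.001,-0.002,0.2,0],
    [0,0,-0.011,-0.001,-0.002,0.28,0],
    [0,0,-0.011,-0.001,-0.002,0.35,0],
    [0,0,-0.011,-0.001,-0.002,0.4,0],
    [0,0,-0.011,-0.001,-0.002,0.412,0],
    [0,0,-0.011,-0.001,-0.002,0.412,0],
    [0,0,-0.011,-0.001,-0.002,0.412,0.5],
    [0,0,-0.011,-0.001,-0.002,0.412,1],
  ],
)

```text
time_s: 3.5
tool_pos: [447.5, 285.6, 26.9]
tcp_rot: [-3.02, -0.864, -0.005]
force: [-0.2, 0.7, -0.3]
grip_width: 59.1
```

>>> carry_out(
  deltas=[
    [0,0,0,0,0,0,1],
    [0,0,0,0,0,0,1],
    [0,0,0,0,0,0,1],
    [0,0,0,0,0,0,1],
    [0,0,0,0,0,0,1],
    [0,0,0,0,0,0,1],
    [0,0,0,0,0,0,1],
    [0,0,0,0,0,-0.01,1],
    [0,0,0,0,0,-0.03,1],
    [0,0,0,0,0,-0.06,1],
  ],
)

```text
time_s: 4.5
tool_pos: [445.7, 284.2, 55.6]
tcp_rot: [3.02, 0.863, -0.003]
force: [0.4, 0.0, -0.9]
grip_width: 45.0
```

```bash
python3 go.py set -0.011 -0.001 -0.002 0.412 0 0 0 -0.06; python3 go.py 606.3 261.7 130 1.519; python3 wl.py b pot_oblong
```

```text
cmd [446.312 284.652  55.305   0.557]
totals rz dx dy dz [-0.6124  0.2473  0.2081 -0.1494] dist 162.0 q6~ -1.11
tool [445.7 284.2  55.6] [ 3.02e+00  8.63e-01 -3.00e-03] t 4.5 F [ 0.4  0.  -0.9] w 45.0
pot_oblong 0.7 [284.0, 285.0] 22875
pot_oblong z 0 [451.208 277.79   -1.019] cost 0.266
   zfree [446.31 282.97  -1.04  21.39] cost 0.085
```

View pics/w_b.png

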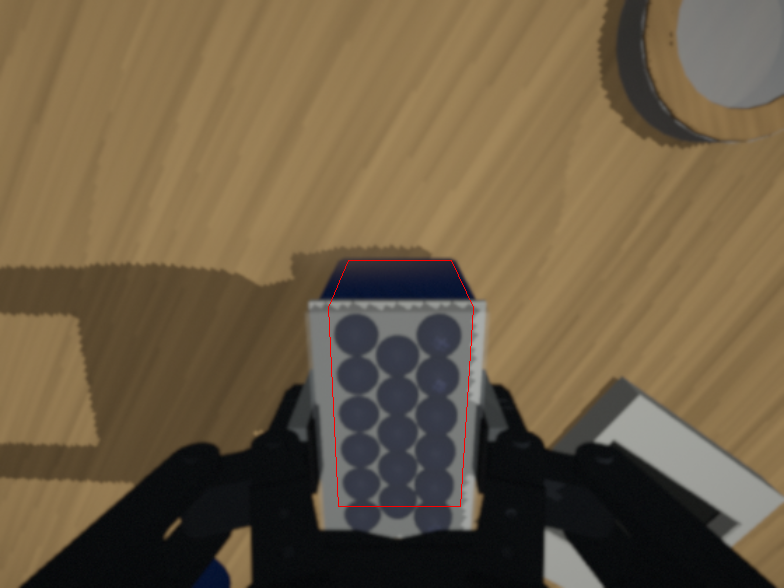

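>>> carry_out(
  deltas=[
    [0,0,-0.02,0.0,0.0,-0.03,1],
    [0,0,-0.07,0.02,0.02,-0.06,1],
    [0,0,-0.14,0.05,0.04,-0.09,1],
    [0,0,-0.22,0.08,0.07,-0.09,1],
    [0,0,-0.3,0.12,0.1,-0.09,1],
    [0,0,-0.38,0.155,0.13,-0.09,1],
    [0,0,-0.46,0.19,0.16,-0.09,1],
    [0,0,-0.54,0.22,0.185,-0.09,1],
    [0,0,-0.6,0.24,0.203,-0.09,1],
    [0,0,-0.612,0.247,0.208,-0.09,1],
  ],
)

```text
time_s: 5.6
tool_pos: [607.6, 261.1, 99.8]
tcp_rot: [2.279, 2.162, 0.001]
force: [0.1, -0.3, -1.7]
grip_width: 45.4
```

```bash
python3 go.py set -0.612 0.247 0.208 -0.09; python3 wl.py c pot_oblong carrier_oblong;python3 go.py 606.3 261.7 31 1.519;
```

```text
cmd [606.124 261.662 100.305   1.518]
tool [607.6 261.1  99.8] [2.279e+00 2.162e+00 1.000e-03] t 5.6 F [ 0.1 -0.3 -1.7] w 45.4
pot_oblong 0.67 [285.0, 282.0] 22850
pot_oblong z 0 [446.432 286.108  -1.029] cost 1.0
   zfree [446.43 286.11  -1.03   0.  ] cost 1.0
carrier_oblong 0.74 [292.0, 167.0] 10054
carrier_oblong z 0 [605.67  262.274   1.522] cost 0.546
   zfree [ 6.0590e+02  2.6225e+02  1.5200e+00 -4.4000e-01] cost 0.544
totals rz dx dy dz [-4.000e-04  1.000e-04  3.000e-04  1.386e-01] dist 0.0 q6~ -1.11
```

View pics/w_c.png

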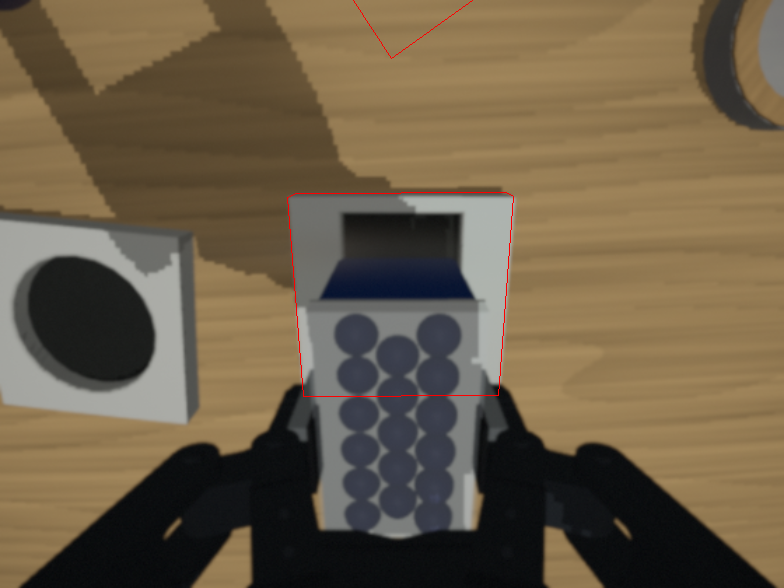

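>>> carry_out(
  deltas=[
    [0,0,0,0,0,0.02,1],
    [0,0,0,0,0,0.05,1],
    [0,0,0,0,0,0.08,1],
    [0,0,0,0,0,0.1,1],
    [0,0,0,0,0,0.115,1],
    [0,0,0,0,0,0.125,1],
    [0,0,0,0,0,0.132,1],
    [0,0,0,0,0,0.138,1],
    [0,0,0,0,0,0.138,1],
    [0,0,0,0,0,0.138,1],
  ],
)

```text
time_s: 6.75
tool_pos: [606.3, 261.7, 33.0]
tcp_rot: [2.279, 2.162, 0.002]
force: [-2.5, -1.1, 6.6]
grip_width: 45.2
```

>>> carry_out(
  deltas=[
    [0,0,0,0,0,0,0.8],
    [0,0,0,0,0,0,0.5],
    [0,0,0,0,0,0,0.2],
    [0,0,0,0,0,0,0],
    [0,0,0,0,0,0,0],
    [0,0,0,0,0,-0.02,0],
    [0,0,0,0,0,-0.08,0],
    [0,0,0,0,0,-0.16,0],
    [0,0,0,0,0,-0.25,0],
    [0,0,0,0,0,-0.3,0],
  ],
)

```text
time_s: 7.75
tool_pos: [607.9, 262.3, 186.2]
tcp_rot: [2.277, 2.161, 0.009]
force: [0.7, 0.3, 0.8]
grip_width: 85.3
```

```bash
python3 go.py set 0 0 0 0.138 0 0 0 -0.3; sed -i "s/^res=.*/&\nif tag[0]=='P': res['pot_oblong']=np.array([606,262,6,-.05])/" wl.py; python3 wl.py Pd pot_oblong carrier_oblong
```

```text
cmd [606.124 261.662 181.305   1.518]
tool [607.9 262.3 186.2] [2.277 2.161 0.009] t 7.75 F [0.7 0.3 0.8] w 85.3
pot_oblong 0.9 [285.0, 197.0] 5642
pot_oblong z 0 [ 6.08157e+02  2.60753e+02 -5.80000e-02] cost 0.025
   zfree [ 6.0707e+02  2.6068e+02 -6.0000e-02  4.2900e+00] cost 0.014
carrier_oblong 0.77 [311.0, 173.0] 7290
carrier_oblong z 0 [605.999 262.308   1.519] cost 0.423
   zfree [ 6.0612e+02  2.6233e+02  1.5200e+00 -5.2000e-01] cost 0.422
```

View pics/w_Pd.png

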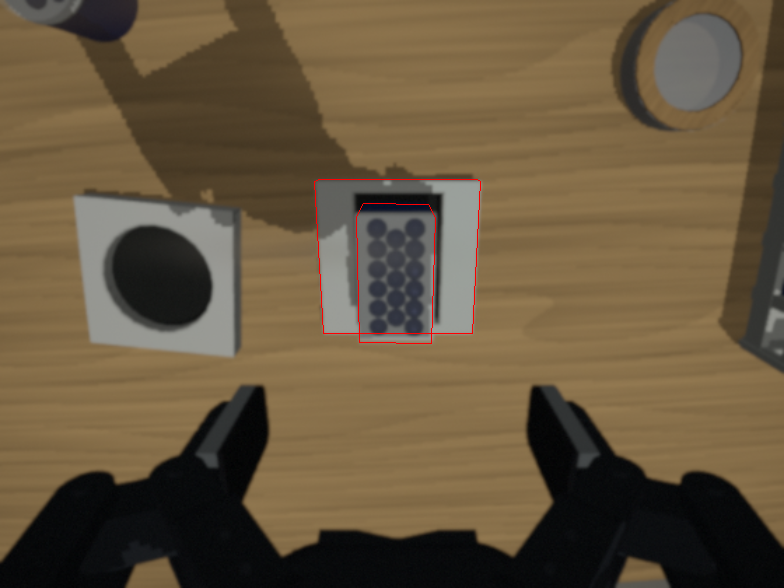

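```bash
python3 go.py 427.5 80.5 215 1.518
```

```text
totals rz dx dy dz [ 2.000e-04 -3.806e-01 -3.378e-01 -6.740e-02] dist 254.0 q6~ -1.33
```

>>> carry_out(
  deltas=[
    [0,0,0,-0.02,-0.02,-0.02,0],
    [0,0,0,-0.07,-0.06,-0.05,0],
    [0,0,0,-0.13,-0.12,-0.067,0],
    [0,0,0,-0.19,-0.17,-0.067,0],
    [0,0,0,-0.25,-0.22,-0.067,0],
    [0,0,0,-0.31,-0.27,-0.067,0],
    [0,0,0,-0.35,-0.31,-0.067,0],
    [0,0,0,-0.375,-0.333,-0.067,0],
    [0,0,0,-0.381,-0.338,-0.067,0],
    [0,0,0,-0.381,-0.338,-0.067,0],
  ],
)

```text
time_s: 8.9
tool_pos: [427.4, 80.2, 214.7]
tcp_rot: [-2.28, -2.161, -0.001]
force: [-0.6, -0.6, 0.5]
grip_width: 85.4
```

```bash
python3 go.py set 0 -0.381 -0.338 -0.067; python3 wl.py Pe pot_small carrier_small carrier_large
```

```text
cmd [427.368  80.285 214.805   1.518]
tool [427.4  80.2 214.7] [-2.280e+00 -2.161e+00 -1.000e-03] t 8.9 F [-0.6 -0.6  0.5] w 85.4
pot_small 0.81 [282.0, 190.0] 2581
pot_small z 0 [4.26751e+02 8.01140e+01 3.34000e-01] cost 0.03
   zfree [ 4.2825e+02  7.9990e+01  3.8000e-01 -4.6700e+00] cost 0.014
carrier_small 0.83 [138.0, 194.0] 10089
carrier_small z 0 [ 4.37005e+02 -8.18770e+01 -2.77000e-01] cost 0.031
   zfree [ 4.3806e+02 -8.4850e+01 -2.8000e-01 -5.8500e+00] cost 0.01
carrier_large 0.93 [301.0, 320.0] 7148
carrier_large z 0 [610.866  88.977   1.413] cost 0.016
   zfree [611.57  88.95   1.41  -1.37] cost 0.013
```

View pics/w_Pe.png

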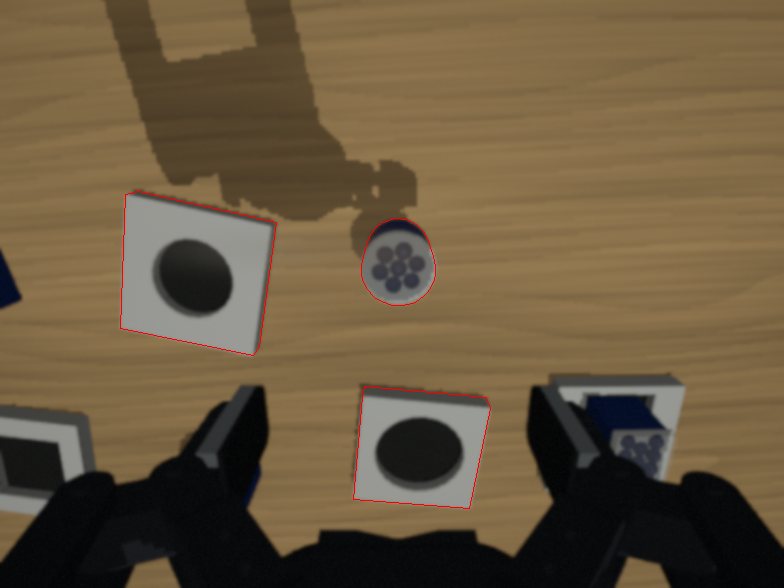

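```bash
python3 go.py 427.3 80.1 25 1.518
```

```text
totals rz dx dy dz [ 2.000e-04 -4.000e-04 -1.000e-04  3.796e-01] dist 0.0 q6~ -1.33
```

>>> carry_out(
  deltas=[
    [0,0,0,0,0,0.04,0],
    [0,0,0,0,0,0.12,0],
    [0,0,0,0,0,0.2,0],
    [0,0,0,0,0,0.28,0],
    [0,0,0,0,0,0.34,0],
    [0,0,0,0,0,0.37,0],
    [0,0,0,0,0,0.38,0],
    [0,0,0,0,0,0.38,0],
    [0,0,0,0,0,0.38,0.5],
    [0,0,0,0,0,0.38,1],
  ],
)

```text
time_s: 10.1
tool_pos: [428.5, 80.5, 25.7]
tcp_rot: [2.278, 2.162, 0.003]
force: [-0.1, -0.2, -0.1]
grip_width: 59.0
```

>>> carry_out(
  deltas=[
    [0,0,0,0,0,0,1],
    [0,0,0,0,0,0,1],
    [0,0,0,0,0,0,1],
    [0,0,0,0,0,0,1],
    [0,0,0,0,0,0,1],
    [0,0,0,0,0,-0.01,1],
    [0,0,0,0,0,-0.03,1],
    [0,0,0,0,0,-0.07,1],
    [0,0,0,0,0,-0.11,1],
    [0,0,0,0,0,-0.13,1],
  ],
)

```text
time_s: 11.1
tool_pos: [428.3, 80.3, 91.9]
tcp_rot: [2.278, 2.161, 0.004]
force: [0.1, 0.0, -0.9]
grip_width: 48.8
```

```bash
python3 go.py set 0 0 0 0.38 0 0 0 -0.13; python3 go.py 437 -82.5 90 1.518; python3 -c "
from h import *
save(eyes.capture('wrist'),'f.png')"
```

```text
cmd [427.368  80.285  89.805   1.518]
totals rz dx dy dz [ 2.000e-04 -3.241e-01  3.630e-02 -4.000e-04] dist 163.0 q6~ -1.7
```

View pics/f.png

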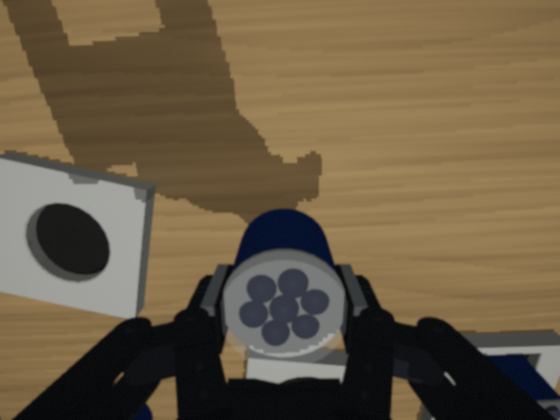

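>>> carry_out(
  deltas=[
    [0,0,0,-0.01,0,0,1],
    [0,0,0,-0.05,0.005,0,1],
    [0,0,0,-0.1,0.01,0,1],
    [0,0,0,-0.15,0.017,0,1],
    [0,0,0,-0.2,0.023,0,1],
    [0,0,0,-0.25,0.028,0,1],
    [0,0,0,-0.29,0.033,0,1],
    [0,0,0,-0.315,0.036,0,1],
    [0,0,0,-0.324,0.036,0,1],
    [0,0,0,-0.324,0.036,0,1],
  ],
)

```text
time_s: 12.15
tool_pos: [436.3, -82.6, 89.3]
tcp_rot: [-2.279, -2.16, 0.001]
force: [-0.5, 0.3, -1.5]
grip_width: 48.4
```

```bash
python3 go.py set 0 -0.324 0.036 0; python3 go.py 437 -82.5 31.3 1.518; python3 wl.py Pg carrier_small
```

```text
cmd [436.849 -82.436  89.805   1.518]
totals rz dx dy dz [ 2.00e-04 -1.00e-04  3.00e-04  1.17e-01] dist 0.0 q6~ -1.7
tool [436.3 -82.6  89.3] [-2.279e+00 -2.160e+00  1.000e-03] t 12.15 F [-0.5  0.3 -1.5] w 48.4
carrier_small 0.6 [283.0, 190.0] 15465
carrier_small z 0 [ 4.3685e+02 -8.1823e+01 -2.7700e-01] cost 0.352
   zfree [ 4.365e+02 -8.182e+01 -2.800e-01 -8.900e-01] cost 0.352
```

View pics/w_Pg.png

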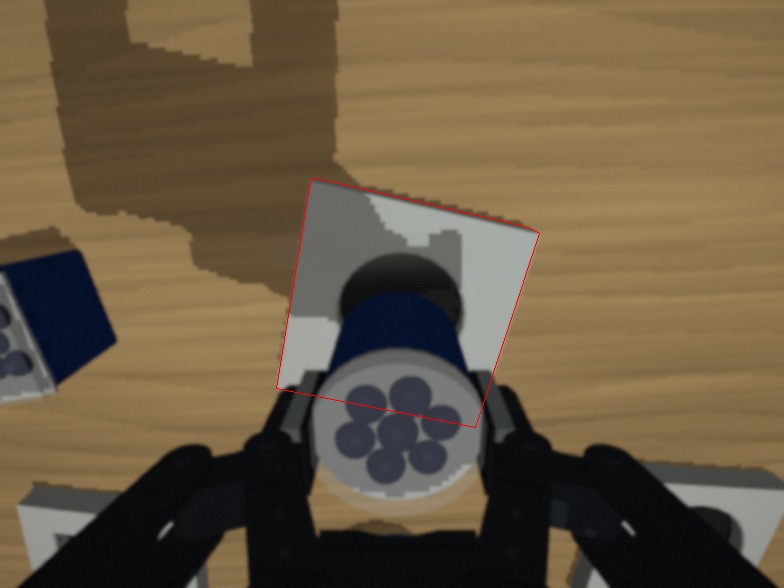

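Aligned over the small pocket (pot and pocket both at column ~400). Lower and release.

>>> carry_out(
  deltas=[
    [0,0,0,0,0,0.02,1],
    [0,0,0,0,0,0.05,1],
    [0,0,0,0,0,0.075,1],
    [0,0,0,0,0,0.092,1],
    [0,0,0,0,0,0.102,1],
    [0,0,0,0,0,0.109,1],
    [0,0,0,0,0,0.114,1],
    [0,0,0,0,0,0.117,1],
    [0,0,0,0,0,0.117,1],
    [0,0,0,0,0,0.117,1],
  ],
)

```text
time_s: 13.25
tool_pos: [436.9, -82.4, 32.1]
tcp_rot: [2.279, 2.162, 0.001]
force: [-2.2, 1.2, 5.4]
grip_width: 49.0
```

>>> carry_out(
  deltas=[
    [0,0,0,0,0,0,0.8],
    [0,0,0,0,0,0,0.5],
    [0,0,0,0,0,0,0.2],
    [0,0,0,0,0,0,0],
    [0,0,0,0,0,0,0],
    [0,0,0,0,0,-0.02,0],
    [0,0,0,0,0,-0.08,0],
    [0,0,0,0,0,-0.16,0],
    [0,0,0,0,0,-0.25,0],
    [0,0,0,0,0,-0.34,0],
  ],
)

```text
time_s: 14.25
tool_pos: [436.2, -82.3, 203.5]
tcp_rot: [-2.279, -2.162, 0.0]
force: [0.6, -1.3, -0.5]
grip_width: 85.4
```

```bash
python3 go.py set 0 0 0 0.117 0 0 0 -0.34; sed -i "s/^if tag.*/&; res['pot_small']=np.array([437,-82,6,0])/" wl.py; python3 wl.py Ph pot_small carrier_small; python3 go.py 430 -271 220 0.17
```

```text
cmd [436.849 -82.436 201.305   1.518]
tool [436.2 -82.3 203.5] [-2.279 -2.162  0.   ] t 14.25 F [ 0.6 -1.3 -0.5] w 85.4
pot_small none
carrier_small 0.93 [290.0, 162.0] 8167
carrier_small z 0 [ 4.37138e+02 -8.21330e+01 -2.87000e-01] cost 0.28
   zfree [ 4.379e+02 -8.196e+01 -2.800e-01 -3.200e+00] cost 0.271
totals rz dx dy dz [ 0.8584 -0.3773  0.0061 -0.0374] dist 189.0 q6~ -0.73
```

View pics/w_Ph.png

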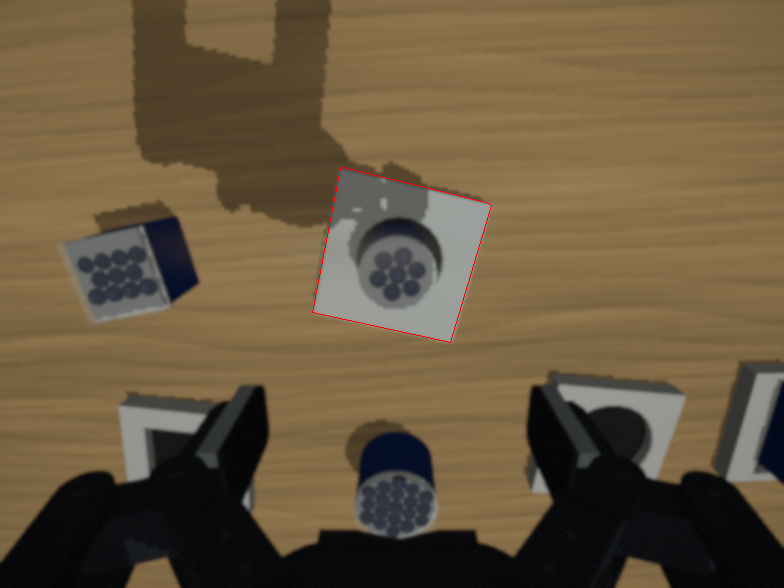

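```bash
python3 go.py 428.5 -271 220 1.74
```

```text
totals rz dx dy dz [-0.1411 -0.3775  0.0031 -0.0374] dist 189.0 q6~ -2.3
```

>>> carry_out(
  deltas=[
    [0,0,-0.01,-0.02,0,-0.01,0],
    [0,0,-0.04,-0.08,0,-0.03,0],
    [0,0,-0.07,-0.15,0.001,-0.037,0],
    [0,0,-0.09,-0.21,0.002,-0.037,0],
    [0,0,-0.11,-0.27,0.003,-0.037,0],
    [0,0,-0.13,-0.32,0.003,-0.037,0],
    [0,0,-0.141,-0.36,0.003,-0.037,0],
    [0,0,-0.141,-0.378,0.003,-0.037,0],
    [0,0,-0.141,-0.378,0.003,-0.037,0],
    [0,0,-0.141,-0.378,0.003,-0.037,0],
  ],
)

```text
time_s: 15.4
tool_pos: [427.9, -270.2, 219.1]
tcp_rot: [-2.025, -2.399, -0.001]
force: [0.1, -0.1, -0.3]
grip_width: 85.3
```

```bash
python3 go.py set -0.141 -0.378 0.003 -0.037;  python3 wl.py Pi pot_square carrier_square pot_large
```

```text
cmd [ 428.437 -271.255  219.805    1.74 ]
tool [ 427.9 -270.2  219.1] [-2.025e+00 -2.399e+00 -1.000e-03] t 15.4 F [ 0.1 -0.1 -0.3] w 85.3
pot_square none
carrier_square 0.74 [255.0, 315.0] 6814
carrier_square 0.28 [457.0, 227.0] 3176
carrier_square z 0 [ 613.893 -279.133    1.397] cost 0.038
   zfree [ 618.85 -278.65    1.41   -7.89] cost 0.01
pot_large 0.97 [374.0, 350.0] 1235
pot_large z 0 [ 6.35627e+02 -1.15991e+02  1.51000e-01] cost 0.663
   zfree [ 859.51   28.32   -1.37 -295.93] cost 0.215
```

View pics/w_Pi.png

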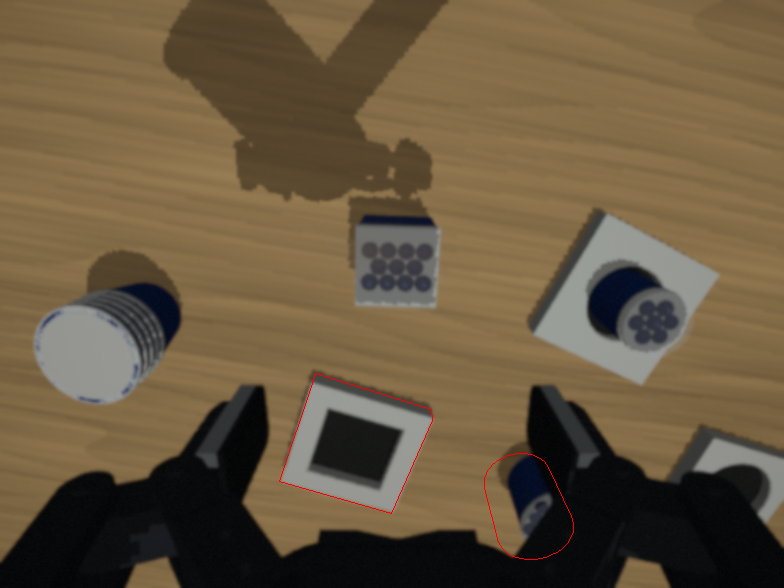

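```bash
python3 wl.py Pj pot_square; python3 - <<'E'
from h import *
import pickle
im,c=pickle.load(open('w_Pj.pkl','rb'))
o=cv2.resize(im,None,fx=4,fy=4,interpolation=cv2.INTER_CUBIC)
for q,col in (([428.5,-270.5,0,.17],(255,0,0)),):
    cv2.polylines(o,[np.round((hull('pot_square',q,c)+.5)*4).astype(int).reshape(-1,1,2)],True,col,1)
save(o[500:1000,800:1500],'j.png')
E
```

```text
tool [ 428.4 -270.2  219.8] [-2.024 -2.402 -0.   ] t 15.6 F [-0.3  0.5 -0.2] w 85.6
pot_square 0.66 [286.0, 185.0] 3936
pot_square z 0 [ 428.41  -271.526    1.716] cost 0.02
   zfree [ 429.28 -271.11    1.71   -3.93] cost 0.012
```

View pics/j.png

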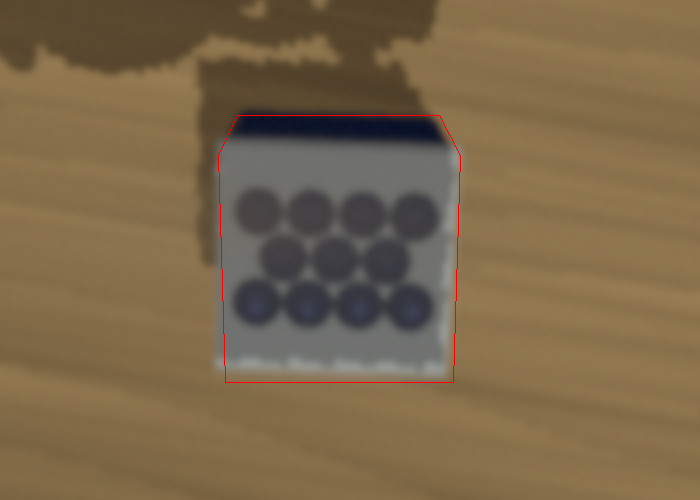

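```bash
python3 go.py 428.6 -271.4 25 1.716
```

```text
totals rz dx dy dz [ 1.520e-02 -3.000e-04  3.000e-04  3.896e-01] dist 0.0 q6~ -2.28
```

>>> carry_out(
  deltas=[
    [0,0,0.015,0,0,0.04,0],
    [0,0,0.015,0,0,0.12,0],
    [0,0,0.015,0,0,0.2,0],
    [0,0,0.015,0,0,0.28,0],
    [0,0,0.015,0,0,0.34,0],
    [0,0,0.015,0,0,0.38,0],
    [0,0,0.015,0,0,0.39,0],
    [0,0,0.015,0,0,0.39,0],
    [0,0,0.015,0,0,0.39,0.5],
    [0,0,0.015,0,0,0.39,1],
  ],
)

```text
time_s: 16.7
tool_pos: [429.4, -271.9, 26.2]
tcp_rot: [2.052, 2.375, 0.0]
force: [0.0, 0.6, 1.4]
grip_width: 58.8
```

>>> carry_out(
  deltas=[
    [0,0,0,0,0,0,1],
    [0,0,0,0,0,0,1],
    [0,0,0,0,0,0,1],
    [0,0,0,0,0,0,1],
    [0,0,0,0,0,0,1],
    [0,0,0,0,0,-0.01,1],
    [0,0,0,0,0,-0.03,1],
    [0,0,0,0,0,-0.07,1],
    [0,0,0,0,0,-0.11,1],
    [0,0,0,0,0,-0.13,1],
  ],
)

```text
time_s: 17.7
tool_pos: [429.1, -271.8, 91.9]
tcp_rot: [2.052, 2.375, 0.0]
force: [0.2, -0.7, -1.5]
grip_width: 55.4
```

```bash
python3 go.py set 0.015 0 0 0.39 0 0 0 -0.13; python3 go.py 614 -278.7 90 1.412; python3 -c "
from h import *
save(eyes.capture('wrist'),'k.png')"
```

```text
cmd [ 428.437 -271.255   89.805    1.716]
totals rz dx dy dz [ 0.1937 -0.0685  0.365  -0.0004] dist 186.0 q6~ -1.84
```

View pics/k.png

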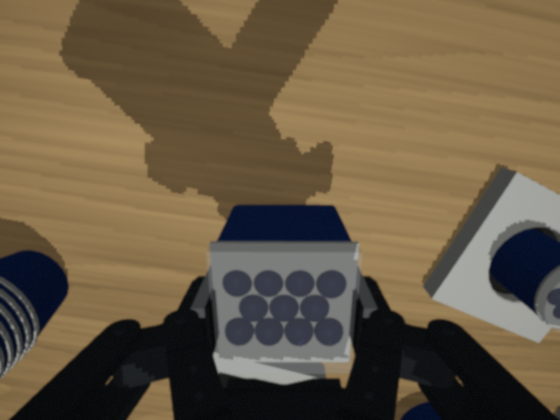

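>>> carry_out(
  deltas=[
    [0,0,0.01,-0.003,0.015,0,1],
    [0,0,0.03,-0.01,0.055,0,1],
    [0,0,0.06,-0.02,0.11,0,1],
    [0,0,0.09,-0.032,0.17,0,1],
    [0,0,0.12,-0.042,0.23,0,1],
    [0,0,0.15,-0.053,0.285,0,1],
    [0,0,0.175,-0.062,0.33,0,1],
    [0,0,0.19,-0.067,0.355,0,1],
    [0,0,0.194,-0.068,0.365,0,1],
    [0,0,0.194,-0.068,0.365,0,1],
  ],
)

```text
time_s: 18.75
tool_pos: [614.0, -277.9, 88.3]
tcp_rot: [-2.389, -2.037, 0.001]
force: [-0.0, -0.0, -1.6]
grip_width: 55.3
```

```bash
python3 go.py set 0.194 -0.068 0.365 0; python3 go.py 614 -278.7 31.3 1.412; python3 wl.py Pl carrier_square
```

```text
cmd [ 613.938 -278.442   89.805    1.412]
totals rz dx dy dz [-0.0003 -0.0005  0.0002  0.117 ] dist 0.0 q6~ -1.84
tool [ 614.  -277.9   88.3] [-2.389e+00 -2.037e+00  1.000e-03] t 18.75 F [-0.  -0.  -1.6] w 55.3
carrier_square 0.82 [283.0, 177.0] 12357
carrier_square z 0 [ 611.594 -278.777    1.411] cost 0.491
   zfree [ 6.1158e+02 -2.7880e+02  1.4100e+00  2.0000e-02] cost 0.491
```

View pics/w_Pl.png

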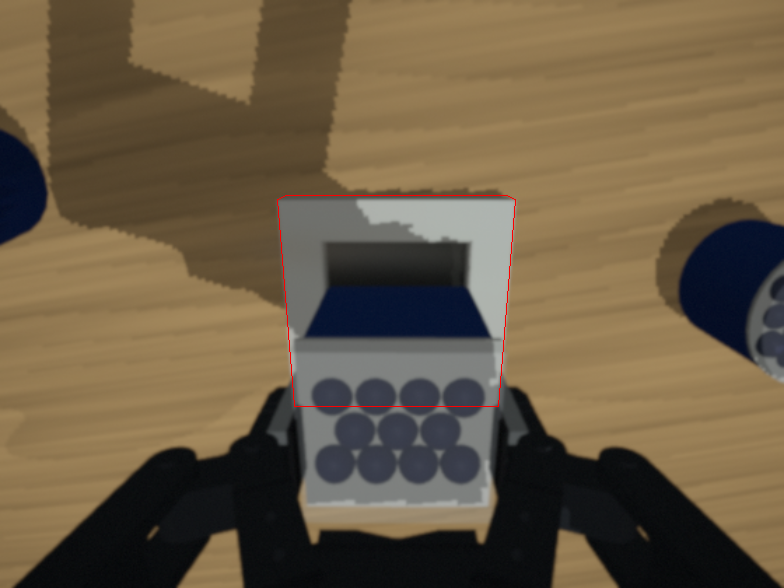

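>>> carry_out(
  deltas=[
    [0,0,0,0,-0.003,0.02,1],
    [0,0,0,0,-0.003,0.05,1],
    [0,0,0,0,-0.003,0.075,1],
    [0,0,0,0,-0.003,0.092,1],
    [0,0,0,0,-0.003,0.102,1],
    [0,0,0,0,-0.003,0.109,1],
    [0,0,0,0,-0.003,0.114,1],
    [0,0,0,0,-0.003,0.117,1],
    [0,0,0,0,-0.003,0.117,1],
    [0,0,0,0,-0.003,0.117,1],
  ],
)

```text
time_s: 19.85
tool_pos: [612.6, -278.3, 32.5]
tcp_rot: [2.39, 2.037, 0.0]
force: [-2.6, 1.3, 5.1]
grip_width: 55.1
```

>>> carry_out(
  deltas=[
    [0,0,0,0,0,0,0.8],
    [0,0,0,0,0,0,0.5],
    [0,0,0,0,0,0,0.2],
    [0,0,0,0,0,0,0],
    [0,0,0,0,0,0,0],
    [0,0,0,0,0,-0.02,0],
    [0,0,0,0,0,-0.08,0],
    [0,0,0,0,0,-0.16,0],
    [0,0,0,0,0,-0.25,0],
    [0,0,0,0,0,-0.34,0],
  ],
)

```text
time_s: 20.85
tool_pos: [612.2, -278.1, 203.3]
tcp_rot: [-2.391, -2.037, 0.0]
force: [0.8, -0.5, -1.3]
grip_width: 85.2
```

```bash
python3 go.py set 0 0 -0.003 0.117 0 0 0 -0.34; sed -i "s/^if tag.*/&; res['pot_square']=np.array([612.5,-278.5,6,1.41])/" wl.py; python3 wl.py Pm pot_square carrier_square; python3 go.py 629.5 -94.5 215 1.412
```

```text
cmd [ 612.457 -278.204  201.305    1.412]
tool [ 612.2 -278.1  203.3] [-2.391 -2.037  0.   ] t 20.85 F [ 0.8 -0.5 -1.3] w 85.2
pot_square 0.9 [286.0, 191.0] 4472
pot_square z 0 [ 613.172 -279.3      1.397] cost 0.015
   zfree [ 6.1318e+02 -2.7932e+02  1.4000e+00  8.0000e-02] cost 0.014
carrier_square 0.96 [285.0, 160.0] 6951
carrier_square z 0 [ 612.22  -278.715    1.405] cost 0.399
   zfree [ 612.07 -278.77    1.4     0.84] cost 0.398
totals rz dx dy dz [-3.000e-04  3.682e-01 -2.460e-02 -2.740e-02] dist 184.0 q6~ -1.56
```

View pics/w_Pm.png

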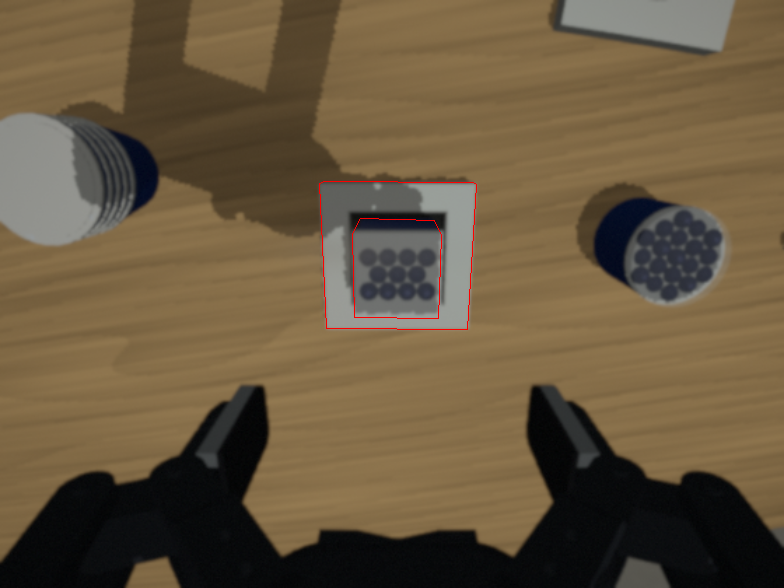

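>>> carry_out(
  deltas=[
    [0,0,0,0.02,-0.001,-0.01,0],
    [0,0,0,0.08,-0.005,-0.027,0],
    [0,0,0,0.15,-0.01,-0.027,0],
    [0,0,0,0.21,-0.014,-0.027,0],
    [0,0,0,0.27,-0.018,-0.027,0],
    [0,0,0,0.32,-0.021,-0.027,0],
    [0,0,0,0.355,-0.024,-0.027,0],
    [0,0,0,0.368,-0.025,-0.027,0],
    [0,0,0,0.368,-0.025,-0.027,0],
    [0,0,0,0.368,-0.025,-0.027,0],
  ],
)

```text
time_s: 22.0
tool_pos: [629.1, -95.3, 214.4]
tcp_rot: [2.391, 2.037, -0.002]
force: [-0.4, -0.3, -0.5]
grip_width: 85.2
```

```bash
python3 go.py set 0 0.368 -0.025 -0.027;  python3 wl.py Pn pot_large carrier_large
```

```text
cmd [629.297 -94.551 214.805   1.412]
tool [629.1 -95.3 214.4] [ 2.391e+00  2.037e+00 -2.000e-03] t 22.0 F [-0.4 -0.3 -0.5] w 85.2
pot_large 0.94 [283.0, 191.0] 4229
pot_large z 0 [ 6.29954e+02 -9.47470e+01  1.42000e-01] cost 0.02
   zfree [ 6.3098e+02 -9.4970e+01  1.5000e-01 -3.2900e+00] cost 0.011
carrier_large 0.75 [455.0, 134.0] 11869
carrier_large 0.37 [267.0, 27.0] 5096
carrier_large z 0 [610.316  89.314   1.412] cost 0.009
   zfree [610.49  90.2    1.41  -1.65] cost 0.006
```

View pics/w_Pn.png

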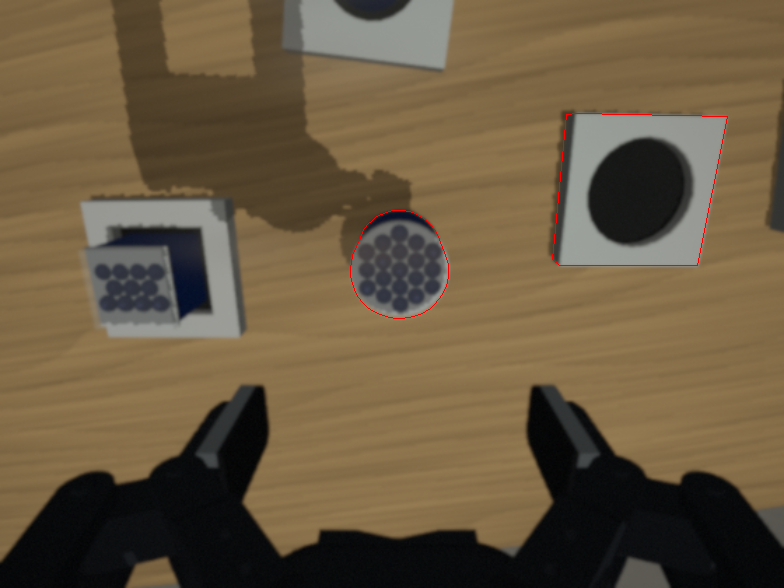

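```bash
python3 go.py 630.1 -94.8 18 1.412
```

```text
totals rz dx dy dz [-3.000e-04 -2.000e-04  1.700e-03  3.936e-01] dist 1.0 q6~ -1.56
```

>>> carry_out(
  deltas=[
    [0,0,0,0,0.002,0.04,0],
    [0,0,0,0,0.002,0.12,0],
    [0,0,0,0,0.002,0.2,0],
    [0,0,0,0,0.002,0.28,0],
    [0,0,0,0,0.002,0.34,0],
    [0,0,0,0,0.002,0.38,0],
    [0,0,0,0,0.002,0.394,0],
    [0,0,0,0,0.002,0.394,0],
    [0,0,0,0,0.002,0.394,0.5],
    [0,0,0,0,0.002,0.394,1],
  ],
)

```text
time_s: 23.15
tool_pos: [631.9, -95.3, 20.0]
tcp_rot: [2.389, 2.035, 0.004]
force: [0.1, 0.3, -0.3]
grip_width: 65.0
```

>>> carry_out(
  deltas=[
    [0,0,0,0,0,0,1],
    [0,0,0,0,0,0,1],
    [0,0,0,0,0,0,1],
    [0,0,0,0,0,0,1],
    [0,0,0,0,0,0,1],
    [0,0,0,0,0,-0.01,1],
    [0,0,0,0,0,-0.03,1],
    [0,0,0,0,0,-0.07,1],
    [0,0,0,0,0,-0.11,1],
    [0,0,0,0,0,-0.13,1],
  ],
)

```text
time_s: 24.15
tool_pos: [631.1, -94.8, 84.9]
tcp_rot: [2.39, 2.037, 0.002]
force: [0.8, 0.1, -1.8]
grip_width: 64.7
```

```bash
python3 go.py set 0 0 0.002 0.394 0 0 0 -0.13; python3 go.py 610 89.2 82.8 1.412; python3 -c "
from h import *
save(eyes.capture('wrist'),'o.png')"
```

```text
cmd [630.284 -94.709  82.805   1.412]
totals rz dx dy dz [-3.000e-04  3.567e-01 -9.840e-02  0.000e+00] dist 185.0 q6~ -1.27
```

View pics/o.png

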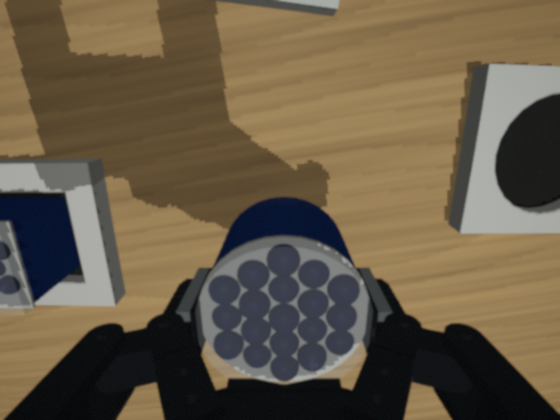

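>>> carry_out(
  deltas=[
    [0,0,0,0.015,-0.004,0,1],
    [0,0,0,0.055,-0.015,0,1],
    [0,0,0,0.11,-0.03,0,1],
    [0,0,0,0.165,-0.045,0,1],
    [0,0,0,0.22,-0.06,0,1],
    [0,0,0,0.275,-0.075,0,1],
    [0,0,0,0.32,-0.088,0,1],
    [0,0,0,0.347,-0.095,0,1],
    [0,0,0,0.357,-0.098,0,1],
    [0,0,0,0.357,-0.098,0,1],
  ],
)

```text
time_s: 25.2
tool_pos: [609.8, 89.7, 82.3]
tcp_rot: [-2.39, -2.039, 0.002]
force: [0.1, -1.3, -2.2]
grip_width: 64.7
```

```bash
python3 go.py set 0 0.357 -0.098 0; python3 go.py 610 89.2 24.3 1.412; python3 wl.py Pp carrier_large
```

```text
cmd [610.215  89.303  82.805   1.412]
totals rz dx dy dz [-0.0003 -0.0003 -0.0004  0.117 ] dist 0.0 q6~ -1.27
tool [609.8  89.7  82.3] [-2.390e+00 -2.039e+00  2.000e-03] t 25.2 F [ 0.1 -1.3 -2.2] w 64.7
carrier_large 0.58 [288.0, 182.0] 13061
carrier_large z 0 [607.193  89.444   1.409] cost 0.487
   zfree [ 6.0932e+02  8.9160e+01  1.4100e+00 -4.9000e-01] cost 0.482
```

View pics/w_Pp.png

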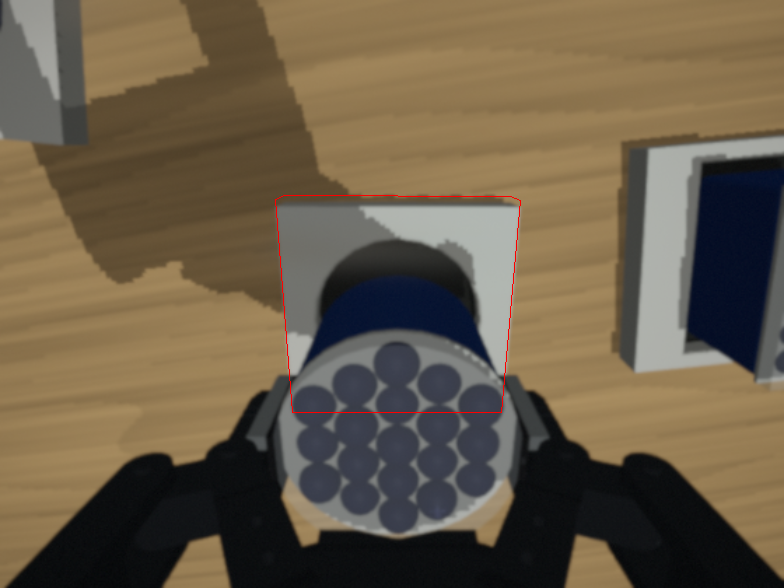

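>>> carry_out(
  deltas=[
    [0,0,0,0,0,0.02,1],
    [0,0,0,0,0,0.05,1],
    [0,0,0,0,0,0.075,1],
    [0,0,0,0,0,0.092,1],
    [0,0,0,0,0,0.102,1],
    [0,0,0,0,0,0.109,1],
    [0,0,0,0,0,0.114,1],
    [0,0,0,0,0,0.117,1],
    [0,0,0,0,0,0.117,1],
    [0,0,0,0,0,0.117,1],
  ],
)

```text
time_s: 26.3
tool_pos: [610.3, 89.3, 25.7]
tcp_rot: [2.39, 2.037, 0.001]
force: [-2.3, -0.0, 6.5]
grip_width: 65.1
```

>>> carry_out(
  deltas=[
    [0,0,0,0,0,0,0.8],
    [0,0,0,0,0,0,0.5],
    [0,0,0,0,0,0,0.2],
    [0,0,0,0,0,0,0],
    [0,0,0,0,0,0,0],
    [0,0,0,0,0,-0.02,0],
    [0,0,0,0,0,-0.08,0],
    [0,0,0,0,0,-0.16,0],
    [0,0,0,0,0,-0.25,0],
    [0,0,0,0,0,-0.34,0],
  ],
)

```text
time_s: 27.3
tool_pos: [609.8, 89.3, 196.3]
tcp_rot: [-2.391, -2.037, 0.0]
force: [1.1, 0.7, 1.1]
grip_width: 85.4
```

```bash
python3 go.py set 0 0 0 0.117 0 0 0 -0.34; sed -i "s/^if tag.*/&; res['pot_large']=np.array([610,89,6,1.41])/" wl.py; python3 wl.py Pq pot_large carrier_large pot_small pot_square pot_oblong
```

```text
cmd [610.215  89.303 194.305   1.412]
tool [609.8  89.3 196.3] [-2.391 -2.037  0.   ] t 27.3 F [1.1 0.7 1.1] w 85.4
pot_large 0.58 [280.0, 195.0] 4903
pot_large z 0 [610.348  88.826   1.456] cost 0.016
   zfree [609.82  88.79   1.46   1.95] cost 0.011
carrier_large none
pot_small 0.83 [45.0, 30.0] 5152
pot_small 0.52 [418.0, 137.0] 5309
pot_small touches edge
pot_small z 0 [ 4.33053e+02 -8.68700e+01  3.20000e-02] cost 0.011
   zfree [ 4.3305e+02 -8.6870e+01  3.0000e-02  0.0000e+00] cost 0.011
pot_square none
pot_oblong 0.85 [472.0, 162.0] 7664
pot_oblong z 0 [ 6.07718e+02  2.65239e+02 -5.20000e-02] cost 0.019
   zfree [ 6.0772e+02  2.6524e+02 -5.0000e-02  0.0000e+00] cost 0.019
```

View pics/w_Pq.png

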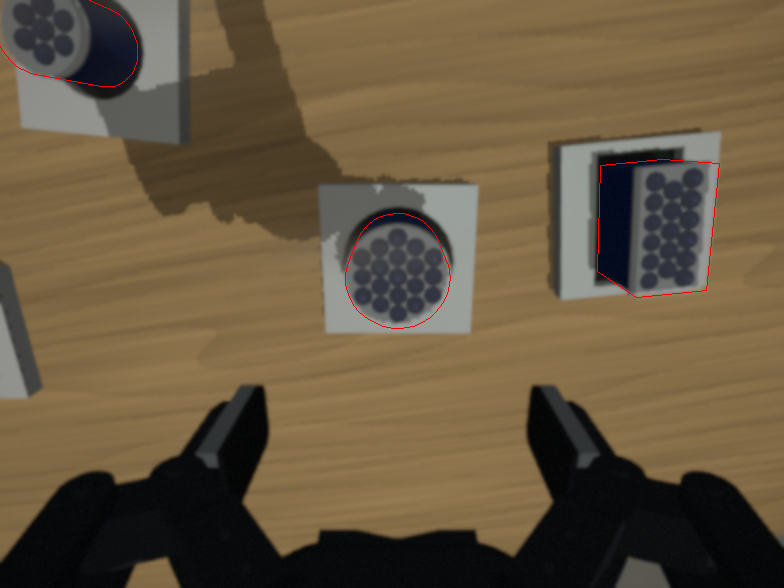

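```bash
python3 go.py 260 480 230 1.412
```

```text
totals rz dx dy dz [-3.000e-04  6.604e-01 -8.155e-01 -7.140e-02] dist 525.0 q6~ -0.34
```

>>> carry_out(
  deltas=[
    [0,0,0,0.02,-0.02,-0.03,0],
    [0,0,0,0.07,-0.08,-0.07,0],
    [0,0,0,0.13,-0.15,-0.07,0],
    [0,0,0,0.19,-0.22,-0.07,0],
    [0,0,0,0.25,-0.3,-0.07,0],
    [0,0,0,0.31,-0.37,-0.07,0],
    [0,0,0,0.37,-0.44,-0.07,0],
    [0,0,0,0.42,-0.5,-0.07,0],
    [0,0,0,0.45,-0.55,-0.07,0],
    [0,0,0,0.46,-0.57,-0.07,0],
  ],
)

```text
time_s: 28.6
tool_pos: [361.8, 363.1, 228.9]
tcp_rot: [-2.387, -2.041, 0.004]
force: [-0.1, 0.4, 0.0]
grip_width: 85.4
```

>>> carry_out(
  deltas=[
    [0,0,0,0.01,-0.01,0,0],
    [0,0,0,0.04,-0.05,0,0],
    [0,0,0,0.08,-0.1,0,0],
    [0,0,0,0.12,-0.15,0,0],
    [0,0,0,0.16,-0.2,0,0],
    [0,0,0,0.19,-0.235,0,0],
    [0,0,0,0.2,-0.245,0,0],
    [0,0,0,0.2,-0.245,0,0],
    [0,0,0,0.2,-0.245,0,0],
    [0,0,0,0.2,-0.245,0,0],
  ],
)

```text
time_s: 29.6
tool_pos: [261.2, 478.7, 229.2]
tcp_rot: [2.392, 2.035, -0.001]
force: [0.0, -0.3, -0.5]
grip_width: 85.4
```

```bash
mkdir old; cp d.pkl res.pkl old/; python3 loc.py; timeout 500 python3 fit.py
```

```text
top pot_small [(0.5, [302.0, 232.0], 212)]
top pot_large [(0.63, [246.0, 176.0], 416)]
top pot_square [(0.61, [360.0, 176.0], 438)]
top pot_oblong [(0.72, [191.0, 179.0], 513), (0.63, [424.0, 206.0], 547)]
top carrier_small [(0.91, [294.0, 226.0], 1009), (0.37, [190.0, 177.0], 531)]
top carrier_large [(0.57, [246.0, 186.0], 793)]
top carrier_square [(0.64, [347.0, 181.0], 770), (0.54, [425.0, 203.0], 582)]
top carrier_oblong [(0.89, [201.0, 182.0], 687), (0.57, [293.0, 227.0], 964)]
top tape_roll [(0.96, [130.0, 217.0], 525)]
top cup_stack []
scene pot_small [(0.88, [281.0, 187.0], 488)]
scene pot_large [(0.94, [292.0, 271.0], 972)]
scene pot_square []
scene pot_oblong [(0.77, [359.0, 311.0], 1100)]
scene carrier_small [(0.73, [279.0, 200.0], 1116), (0.56, [179.0, 190.0], 844)]
scene carrier_large [(0.95, [291.0, 291.0], 1290)]
scene carrier_square [(0.75, [184.0, 205.0], 860), (0.6, [182.0, 190.0], 820)]
scene carrier_oblong [(0.88, [364.0, 327.0], 1585)]
scene tape_roll [(0.74, [458.0, 325.0], 1165)]
scene cup_stack [(0.86, [147.0, 135.0], 953), (0.69, [278.0, 201.0], 1216)]Traceback (most recent call last):
  File "fit.py", line 7, in <module>
    T={k:cv2.resize(v[0][1].astype(np.uint8),None,fx=2,fy=2,interpolation=0)>0 for k,v in M.items()}
                    ~^^^
IndexError: list index out of range
```

```bash
python3 - <<'E'
from h import *
import pickle
im,cal,M=pickle.load(open('d.pkl','rb')); res=pickle.load(open('old/res.pkl','rb'))
o=cv2.resize(im['scene'],None,fx=3,fy=3,interpolation=cv2.INTER_CUBIC)
for k in ['small','large','square','oblong']:
    q=res['carrier_'+k].copy(); 
    if k=='oblong': q[3]-=np.pi/2
    cv2.polylines(o,[np.round((hull('carrier_'+k,q,cal['scene'])+.5)*3).astype(int).reshape(-1,1,2)],True,(0,255,0),1)
    q[2]=6
    cv2.polylines(o,[np.round((hull('pot_'+k,q,cal['scene'])+.5)*3).astype(int).reshape(-1,1,2)],True,(255,0,0),1)
o=o[300:1080,330:1490]; save(cv2.resize(o,(800,538),interpolation=cv2.INTER_AREA),'r.png')
o=cv2.resize(im['top'],None,fx=3,fy=3,interpolation=cv2.INTER_CUBIC)[360:800,330:1330]; save(cv2.resize(o,(800,352)),'rt.png')
E
```

```text
(no output)
```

View pics/r.png

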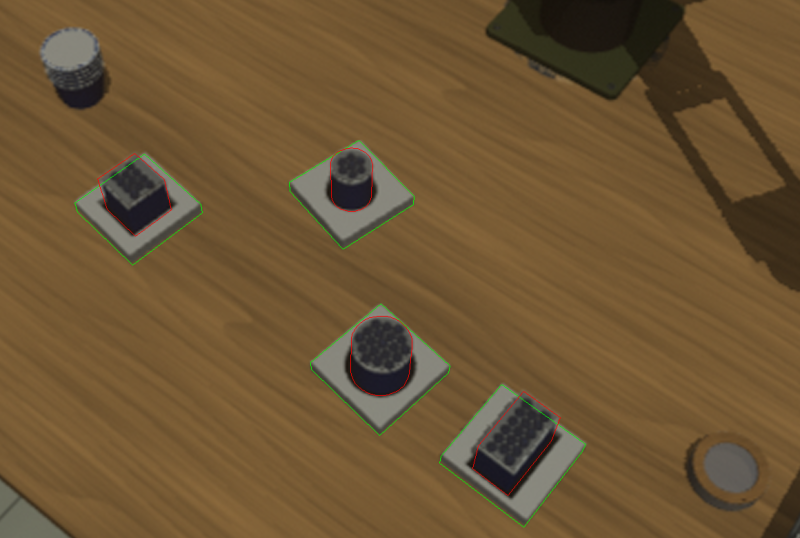

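View pics/rt.png

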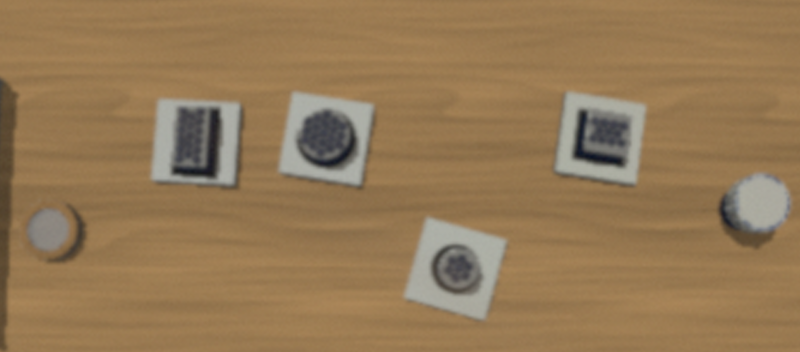

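```bash
python3 -c "
from h import *
print(readout.sense()['time_s'],arm.sign_off())"
```

```text
the job is handed in; nothing more can be done
30.7 None
```

All four pots were picked up once, upright, and set down in the pocket of their own shape; I handed the job in at 30.7 s of the 106 s allowed.

**Seating:** The final scene and top pictures show all four pots upright inside the pockets. The drawn outlines, with each pot at the carrier's centre and its underside at 6 mm, matched the scene picture closely. Each set-down gave 5 to 7 N of contact before release. Where I measured a pot after placing it (all but the small one), the wrist camera put it within about 3 mm of its carrier's centre.

**Bystanders:** The tape roll and cup stack look unmoved in the final pictures, though I did not refit their positions.

**Checks that failed or disagreed:**
- The top and scene cameras together put most things about 6 to 10 mm too high. The wrist camera's height fits were mostly within about 5 mm, so I relied on those.
- The wrist height fit of the placed square pot gave about 0 mm instead of 6, within that camera's error.
- The networks missed or mislabelled some things: the square pot once from the wrist, then in the final scene picture, the cup stack in the final top picture, and the small pot in its pocket. I judged those by eye.
- My last automatic refit stopped on those missing detections, so I used the drawn outlines on the final picture instead.

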